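Point-check the empty bin and call for stock

ROBOT

A 6-joint arm with a two-finger parallel gripper is mounted at the origin on the work surface. World frame = base frame: x ahead of the robot, y to its left, z up, the work surface at z = 0. Lengths are in m, angles in rad, forces in N, time in s.
With the tool pointing down it reaches from about 0.375 to 0.975 m from the base axis. Payload 3.8 kg.
Tool frame: the origin (TCP) lies on the centre line of the jaws, within the pads' length; the fingertips stand 17 mm ahead of it and the grasp point (between the pads) lies 2 mm behind it (manip.nose_length is the distance from the TCP to the fingertips, in m); z points along the fingers, y is the direction in which the jaws open and shut (so a half turn about z gives the same grasp; the last joint's range is limited). The gripper opens to 88 mm and grips with 3 to 60 N. Pads are 18 mm wide; open, the fingers measure 123 mm over their backs; the gripper's body (75 mm by 187 mm) begins 45 mm behind the grasp point.
Start: joints at [1.1, 0.264, 1.604, -0, 1.274, -0.037], TCP at [0.284, 0.612, 0.256] pointing down, gripper open.
Joint ranges: [-2.63, 2.63], [-0.94, 2.18], [0.31, 2.57], [-1.31, 4.45], [0, 2.66], [-2.55, 2.55]. Speed limits (rad/s): [2.57, 2.57, 3.14, 3.14, 3.14, 3.14].

INTERFACE

Orientations are given as a unit quaternion [w, x, y, z].
In Python, from station import get_state, optics, ticket, manip gives the robot as it stands.
- The arm moves only by the tool carry_out, never from a script. Its argument "commands" is a list of rows, each a list of 3 entries, a list of its own where there are three numbers: the opening in per cent of the stroke, from 0 (shut) to 100 (fully open), then the shift along the tool's x, y, z in m, then the turn, a rotation vector about the tool's x, y, z in degrees. In form: [[grip, [tx, ty, tz], [ax, ay, az]], ...]. A call has 1 to 20 rows; each row shifts and turns the pose as measured when the row begins, along the tool's axes as they then stand; what a row does not reach is not made up. A row lasts 1/10 s, in which the tool goes at most 50 mm and 8.59 degrees, less where a joint would pass 70% of its speed; a pose out of reach is approached as far as the arm can. A call is refused whole if a number of a shift passes 0.05 or a number of a turn 8.59, either way. A call with a gripper value outside its range is refused whole. The fingers move at their own pace and stop on an object; "grip_force" is the grip in N (left out, the last holds). Time passes only in rows, so rows that do not move let the fingers close. It gives the time, the measured TCP pose, the force and the opening at its end, in the units of the state.
- get_state(): the state, without advancing time (a new reading comes with each control period).
- optics.camera(name): name is "scene" or "side" or "wrist"; returns the picture (480x640x3 uint8, red, green, blue); there is no depth.
- optics.camera_info(name): a dict with "intrinsics" (3x3 intrinsics, pixels), "R" (3x3) and "t" (3): a world point X has camera coordinates R X + t; the wrist camera has in their place "mount" (4x4, takes a point from camera to tool coordinates, whose origin is the TCP and whose axes are the flange's). Camera axes: x right, y down, z forward; pixel columns grow to the right and rows downward; lengths in m; the calibration is good to about 2 mm. The wrist camera is an equidistant fisheye: a pixel r from the principal point sees the ray r / f radians off the axis. A picture is of the moment at which its call begins: read the wrist's pose just before it. camera_info takes no time and is no camera call.
- ticket.job_done(): hands the job in, once; it reports no verdict.
The state is a dict: "clock": time; "q": joint angles; "joint_vel": joint speeds; "joint_efforts": joint torques, N m; "ee_pos": TCP position; "tool_rot": TCP orientation; "contact_force": force on the tool from outside, world axes, zero at the start; "ft_torque": the same for the moment, N m; "grip_width": opening from 0.0 (shut) to 1.0 (fully open).
Only numpy, scipy, OpenCV 4.12 (cv2) and the standard library are available. Lean on these libraries where they do the work, as an engineer would, in place of code of your own. Each camera call takes 0.05 s, during which the arm holds its last target. There are 200 camera calls.

TASK

One of the four cardboard bins on the counter shelf has run out completely. Do the point-and-check on it before calling for stock: hold your fingertips just above the middle of that empty bin, a few centimetres over its open top, for two seconds without touching it; then press the blue call button directly in front of that same bin all the way down and let it spring back. Do not press the other buttons, and leave all the bins and the other things on the counter where they are.

Things in the scene. Friction and masses are not known exactly. Their poses are not given: they have to be found in the camera images.
- counter_shelf: fixed grey steel shelf, deck 226 x 470, top 30 mm over the counter, corner posts 75 high; origin on the counter under the deck's centre, x to the back (away from the robot), y along the row to the robot's left. Four bins stand on it near x = 0 at y = +168, +56, -56, -168 mm, in any order. A rail in front (x = -155) has four call buttons, one directly in front of each bin
- bin_empty: cardboard bin, 200 long (x) x 100 wide (y) x 90 high, 4 thick, loose on the shelf; its front (-x, to the robot) is cut down to 45 mm, the side walls slope up to 90 over the first 60 mm; origin at the centre of its underside, z up. This one has nothing in it; it weighs about 0.1 kg.
- empty_mouth (a point): centre of the open top of the empty bin, level with its high rim, 90 mm above the bin's underside and 120 mm above the counter; axes as the bin's
- bin_bolts: cardboard bin, 200 long (x) x 100 wide (y) x 90 high, 4 thick, loose on the shelf; its front (-x, to the robot) is cut down to 45 mm, the side walls slope up to 90 over the first 60 mm; origin at the centre of its underside, z up. About half full of steel hex bolts.
- bin_fittings: cardboard bin, 200 long (x) x 100 wide (y) x 90 high, 4 thick, loose on the shelf; its front (-x, to the robot) is cut down to 45 mm, the side walls slope up to 90 over the first 60 mm; origin at the centre of its underside, z up. About half full of brass pipe fittings.
- bin_bearings: cardboard bin, 200 long (x) x 100 wide (y) x 90 high, 4 thick, loose on the shelf; its front (-x, to the robot) is cut down to 45 mm, the side walls slope up to 90 over the first 60 mm; origin at the centre of its underside, z up. Only two steel ball bearings (62 across, 16 thick) are left in it, so it is not empty.
- call1_top (a point): centre of the top face of the leftmost (shelf y = +168 mm) call button as seen from the robot: a round blue cap, 28 across, in a black collar 44 across on a grey module, top 80 mm above the counter when up; it is pressed straight down
- call1 (a joint): travel of that button in m: 0 up, 0.006 fully down; a spring (about 1.5 N to start, 5 N fully down) brings it back up
- call2_top (a point): centre of the top face of the second from the left (shelf y = +56 mm) call button as seen from the robot: a round blue cap, 28 across, in a black collar 44 across on a grey module, top 80 mm above the counter when up; it is pressed straight down
- call2 (a joint): travel of that button in m: 0 up, 0.006 fully down; a spring (about 1.5 N to start, 5 N fully down) brings it back up
- call3_top (a point): centre of the top face of the third from the left (shelf y = -56 mm) call button as seen from the robot: a round blue cap, 28 across, in a black collar 44 across on a grey module, top 80 mm above the counter when up; it is pressed straight down
- call3 (a joint): travel of that button in m: 0 up, 0.006 fully down; a spring (about 1.5 N to start, 5 N fully down) brings it back up
- call4_top (a point): centre of the top face of the rightmost (shelf y = -168 mm) call button as seen from the robot: a round blue cap, 28 across, in a black collar 44 across on a grey module, top 80 mm above the counter when up; it is pressed straight down
- call4 (a joint): travel of that button in m: 0 up, 0.006 fully down; a spring (about 1.5 N to start, 5 N fully down) brings it back up
- loose_bearing: steel ball bearing lying flat on the counter, 62 across, 16 thick; origin at the centre of its underside
- caliper: steel caliper lying flat on the counter, 235 long along its x, jaws to its -y, 9 thick; origin under the middle of the beam
- scanner: black and grey hand-held barcode scanner lying on its side, head 95 x 52 x 62, handle 110 long to its -y; origin under the head's rear
- tape_roll: roll of amber packing tape lying flat, 104 across, 48 high; origin at the centre of its underside
- mug: blue mug, 82 across, 95 high, handle to its +y; origin at the centre of its underside

How it is judged:
On the way, in this order (a step that is already met when the one before it is completed fails the run):
1. the fingertips dwell just above the middle of the empty bin's open top for 1.6 s (x of the grasp point in the frame of empty_mouth between -0.065 and 0.065 m and y of the grasp point in the frame of empty_mouth between -0.038 and 0.038 m and z of the grasp point in the frame of empty_mouth between 0.008 and 0.1 m), for 1.6 s.
2. the call button in front of the empty bin is pressed down (((y of bin_empty in the frame of counter_shelf between 0.118 and 0.218 m and value of joint call1 above 0.0048 m) or (y of bin_empty in the frame of counter_shelf between 0.006 and 0.106 m and value of joint call2 above 0.0048 m) or (y of bin_empty in the frame of counter_shelf between -0.106 and -0.006 m and value of joint call3 above 0.0048 m) or (y of bin_empty in the frame of counter_shelf between -0.218 and -0.118 m and value of joint call4 above 0.0048 m))), for 0.05 s.
At the end, for the whole second after the job is handed in: All four call buttons are up again (within 1.5 mm); every bin is within 12 mm of where it stood and the other loose things within 20 mm (value of joint each of call1, call2, call3, call4 below 0.0015 m and distance of each of bin_empty, bin_bolts, bin_fittings, bin_bearings from where it was at the start of the episode below 0.012 m and distance of each of loose_bearing, caliper, scanner, tape_roll, mug from where it was at the start of the episode below 0.02 m); the robot touches nothing.
It fails at once if a call button in front of a bin that is not empty is pressed (more than 2.5 mm) ((not (y of bin_empty in the frame of counter_shelf between 0.118 and 0.218 m) and value of joint call1 above 0.0025 m) or (not (y of bin_empty in the frame of counter_shelf between 0.006 and 0.106 m) and value of joint call2 above 0.0025 m) or (not (y of bin_empty in the frame of counter_shelf between -0.106 and -0.006 m) and value of joint call3 above 0.0025 m) or (not (y of bin_empty in the frame of counter_shelf between -0.218 and -0.118 m) and value of joint call4 above 0.0025 m)).
It fails at once if the robot touches the empty bin (contact force between any of the fingers, the arm and bin_empty above 0.3 N).
It fails at once if a bin is shifted by more than 12 mm or lifted (distance of any of bin_empty, bin_bolts, bin_fittings, bin_bearings from where it was at the start of the episode above 0.012 m).
It fails at once if another thing on the counter is shifted by more than 20 mm or lifted (distance of any of loose_bearing, caliper, scanner, tape_roll, mug from where it was at the start of the episode above 0.02 m).
It also fails if it takes over 38 s, if anything falls off the work surface, if the arm or the gripper's body presses on something with over 40 N, if the wrist force passes 120 N, or if a joint passes its speed limit or range.

## Working session

There is one attempt and no reset: what is moved stays moved. The work goes in short steps, Python scripts to look and compute and a tool call to move; the robot and the scene stay as the last step left them, time stands still between calls to the robot, and variables do not carry over. Pictures are saved under pics/ and viewed, about 8 in all and at most 12, crops included, and the job is handed in when it is done.

Besides the shell and the picture viewer there is one more tool, called as name(argument=value, ...), one argument or row to a line, values as JSON. carry_out: Moves the arm, as the interface text tells. Its arguments: {"type":"object","properties":{"commands":{"type":"array"},"grip_force":{"type":"number"}},"required":["commands"]}

```bash
mkdir -p pics; python3 - <<'E'
from station import get_state, optics, manip
import cv2
for n in("scene","side"):
    cv2.imwrite(f"pics/{n}0.png",optics.camera(n)[:,:,::-1]); i=optics.camera_info(n); print(n,i)
print(get_state(),manip.nose_length)
E
```

```text
scene {'intrinsics': array([[439.5346577 ,   0.        , 320.15828871],
       [  0.        , 439.5346577 , 241.12627976],
       [  0.        ,   0.        ,   1.        ]]), 'R': array([[-0.29875379,  0.95421984,  0.0145144 ],
       [ 0.83995196,  0.27013687, -0.47064507],
       [-0.45301974, -0.1284156 , -0.88220324]]), 't': array([ 0.15959285, -0.34493818,  1.35102225])}
side {'intrinsics': array([[608.40242392,   0.        , 317.00896755],
       [  0.        , 608.40242392, 234.94174759],
       [  0.        ,   0.        ,   1.        ]]), 'R': array([[ 0.99542651, -0.09528485, -0.00684481],
       [-0.05153081, -0.47523833, -0.8783468 ],
       [ 0.08044023,  0.87468241, -0.47797494]]), 't': array([-0.44509817,  0.1162555 ,  1.66831027])}
{'clock': 0.1, 'q': array([ 1.10012864e+00,  2.64682247e-01,  1.60523020e+00, -3.65039205e-05,
        1.27371572e+00, -3.68856259e-02]), 'joint_vel': array([-4.27046307e-05, -1.27066344e-03, -2.17068755e-03,  9.56340551e-04,
        7.78623216e-04,  2.01796934e-04]), 'joint_efforts': array([ 5.41807094e-04, -5.03619719e+01, -3.58070648e+01,  7.31637958e-02,
        2.32522498e-02, -3.40294423e-05]), 'ee_pos': array([0.28343192, 0.61193652, 0.25451341]), 'tool_rot': array([-2.38631334e-04,  2.15189189e-01,  9.76571849e-01, -9.89539628e-04]), 'contact_force': array([ 0.59732228,  0.69660158, -0.12231172]), 'ft_torque': array([0.02203591, 0.02373304, 0.08035486]), 'grip_width': 1.0035023731601538} 0.017
```

View pics/scene0.png

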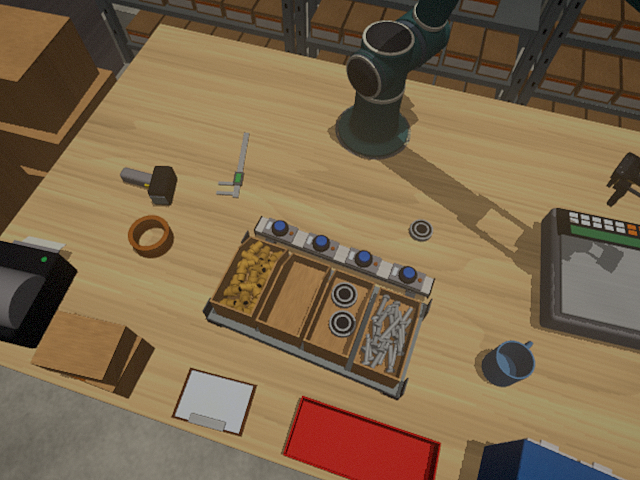

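View pics/side0.png

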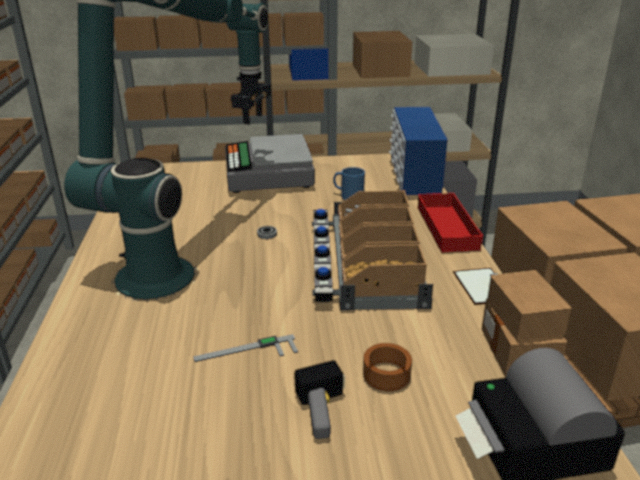

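The scene view shows buttons at about (280,228), (321,243), (364,259) and (408,274). The bins behind them hold fittings, nothing (295,295), two bearings and bolts. Image right is +y, so the empty bin should be third from the robot's left, with call3 in front of it.

```bash
cat > h.py <<'E'
import numpy as np,cv2
from station import get_state, optics
from scipy.spatial.transform import Rotation as Ro
def back(n,px,z):
    i=optics.camera_info(n); d=i['R'].T@np.linalg.solve(i['intrinsics'],[*px,1]); c=-i['R'].T@i['t']
    return c+d*(z-c[2])/d[2]
def blobs(im,x0,y0,x1,y1):
    hsv=cv2.cvtColor(im,cv2.COLOR_RGB2HSV); m=cv2.inRange(hsv,(105,120,50),(125,255,255)); k=np.zeros_like(m);k[y0:y1,x0:x1]=1
    n,_,s,c=cv2.connectedComponentsWithStats(m*k); return [(c[i],s[i,4]) for i in range(1,n) if s[i,4]>30]
E
python3 - <<'E'
from h import *
from scipy.optimize import least_squares
S=[]
for n,f,b in(("scene","pics/scene0.png",(255,210,435,295)),("side","pics/side0.png",(305,200,335,285))):
    B=blobs(cv2.imread(f)[:,:,::-1].copy(),*b)
    for c,a in B: print(n,c.round(1),a,back(n,c,0.077).round(4))
    if n=="scene": P=np.array([back(n,c,0.077)[:2] for c,a in B])
P=P[np.argsort(-P[:,1])]; loc=np.array([[-.155,y] for y in(.168,.056,-.056,-.168)])
f=lambda v:(loc@np.array([[np.cos(v[2]),np.sin(v[2])],[-np.sin(v[2]),np.cos(v[2])]])+v[:2]-P).ravel()
v=least_squares(f,[.6,0,0]).x; print("shelf",v,abs(f(v)).max())
T=lambda x,y:np.array([x*np.cos(v[2])-y*np.sin(v[2]),x*np.sin(v[2])+y*np.cos(v[2])])+v[:2]
print("mouth",T(0,-.056),"call3",T(-.155,-.056))
# rim corners check for the empty bin
i=optics.camera_info("scene")
im=cv2.imread("pics/scene0.png")
for y in(-.106,-.006):
  for x in(-.04,.1):
    w=i['R']@np.array([*T(x,y),.12])+i['t'];p=i['intrinsics']@w;p=p[:2]/p[2];cv2.circle(im,tuple(p.astype(int)),2,(0,255,0),-1)
cv2.imwrite("pics/chk.png",cv2.resize(im[200:410,190:450],None,fx=2.5,fy=2.5))
s=get_state();print("tool R",Ro.from_quat(s['tool_rot'][[1,2,3,0]]).as_matrix().round(3))
for nm,g in(("mouth",[*T(0,-.056),.12]),("call",[*T(-.155,-.056),.08])):
  print(nm,Ro.from_quat(s['tool_rot'][[1,2,3,0]]).inv().apply(np.array(g)-s['ee_pos']))
E
```

```text
scene [279.4 225. ] 77 [ 0.4492 -0.1345  0.077 ]
scene [321.1 240.2] 86 [ 0.4583 -0.0226  0.077 ]
scene [364.1 255.8] 90 [0.4673 0.0889 0.077 ]
scene [408.8 272.1] 91 [0.4767 0.2009 0.077 ]
side [320.2 212.4] 45 [0.4761 0.1938 0.077 ]
side [321.  229.7] 46 [0.4671 0.0834 0.077 ]
side [321.9 249.1] 57 [ 0.4582 -0.028   0.077 ]
side [322.9 271. ] 67 [ 0.4493 -0.1392  0.077 ]
shelf [ 0.61733903  0.020525   -0.08159401] 0.00025798617399569457
mouth [ 0.61277483 -0.03528869] call3 [ 0.45829051 -0.02265565]
tool R [[-0.907  0.42  -0.001]
 [ 0.42   0.907 -0.002]
 [ 0.    -0.002 -1.   ]]
mouth [-0.57087301 -0.44858768  0.1354038 ]
call [-0.42538792 -0.5019722   0.17551839]
```

View pics/chk.png

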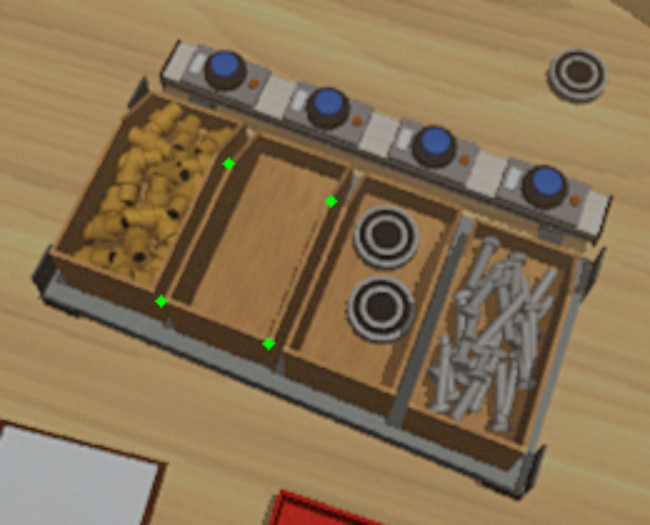

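The overlay on the crop agrees: the empty bin is third from the robot's left, with its rim corners near the green dots. Next I move over its mouth at height, with the jaws closing on the way.

carry_out(
  commands=[
    [0,[-0.035,-0.028,0],[0,0,0]],
    [0,[-0.035,-0.028,0],[0,0,0]],
    [0,[-0.035,-0.028,0],[0,0,0]],
    [0,[-0.035,-0.028,0],[0,0,0]],
    [0,[-0.035,-0.028,0],[0,0,0]],
    [0,[-0.035,-0.028,0],[0,0,0]],
    [0,[-0.035,-0.028,0],[0,0,0]],
    [0,[-0.035,-0.028,0],[0,0,0]],
    [0,[-0.035,-0.028,0],[0,0,0]],
    [0,[-0.035,-0.028,0],[0,0,0]],
    [0,[-0.035,-0.028,0],[0,0,0]],
    [0,[-0.035,-0.028,0],[0,0,0]],
    [0,[-0.035,-0.028,0],[0,0,0]],
    [0,[-0.035,-0.028,0],[0,0,0]],
    [0,[0,0,0],[0,0,-7]],
    [0,[0,0,0],[0,0,-7]],
    [0,[0,0,0],[0,0,-6]],
    [0,[0,0,0],[0,0,0]],
  ],
  grip_force=10,
)

```text
clock: 1.9
ee_pos: [0.5695, 0.0251, 0.2453]
tool_rot: [-0.006, 0.036, 0.999, -0.004]
contact_force: [0.3, -0.1, -0.5]
grip_width: 0.01
```

```bash
cat >> h.py <<'E'
def go(p):
    s=get_state(); R=Ro.from_quat(s['tool_rot'][[1,2,3,0]]); m=R.as_matrix()
    print(s['clock'],s['ee_pos'].round(4),"yaw of tool y",np.degrees(np.arctan2(m[1,1],m[0,1])).round(1),"z",m[:,2].round(3),"F",s['contact_force'].round(2),s['grip_width'],"shift",R.inv().apply(np.array(p)-s['ee_pos']).round(4))
E
python3 -c "
from h import *
go([.6125,-.037,.173])
cv2.imwrite('pics/sc1.png',optics.camera('scene')[200:410,190:450,::-1].repeat(2,0).repeat(2,1))"
```

```text
1.9 [0.5695 0.0251 0.2453] yaw of tool y 85.9 z [-0.012 -0.008 -1.   ] F [ 0.27 -0.12 -0.52] 0.00977248367127261 shift [-0.0481 -0.0583  0.0723]
```

carry_out(
  commands=[
    [0,[-0.024,-0.029,0],[0,0,0]],
    [0,[-0.024,-0.029,0],[0,0,0]],
    [0,[0,0,0],[0,0,0]],
    [0,[0,0,0.025],[0,0,0]],
    [0,[0,0,0.025],[0,0,0]],
    [0,[0,0,0.02],[0,0,0]],
    [0,[0,0,0],[0,0,0]],
  ],
)

```text
clock: 2.65
ee_pos: [0.612, -0.0346, 0.1731]
tool_rot: [-0.006, 0.044, 0.999, -0.003]
contact_force: [-0.1, 0.3, -1.1]
grip_width: 0.005
```

```bash
python3 -c "
from h import *
go([.6125,-.037,.173])
cv2.imwrite('pics/sd1.png',cv2.resize(optics.camera('side')[150:330,230:470,::-1],None,fx=3,fy=3))"
```

```text
2.65 [ 0.612  -0.0346  0.1731] yaw of tool y 85.0 z [-0.012 -0.005 -1.   ] F [-0.09  0.33 -1.11] 0.005478714688973774 shift [-0.0007 -0.0023  0.0001]
```

View pics/sd1.png

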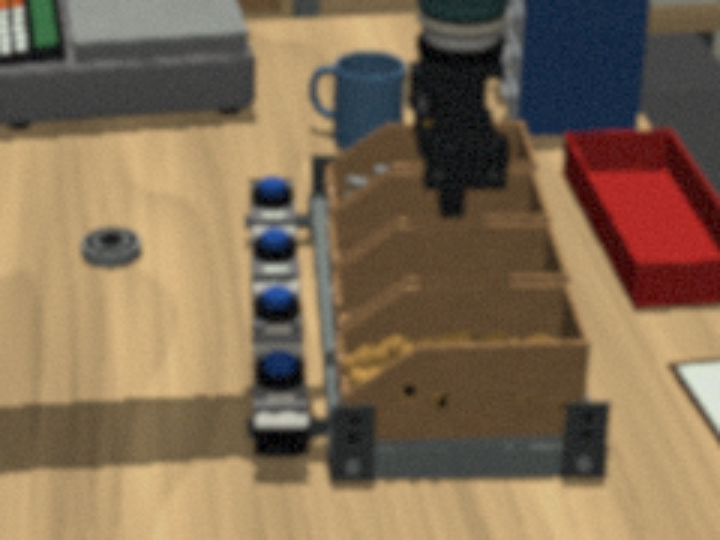

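The side view shows the closed fingertips at about (452,210), above the second compartment in from the near (right-hand) end, clear of its rim. I hold here for 2 s.

carry_out(
  commands=[
    [0,[0,0,0],[0,0,0]],
    [0,[0,0,0],[0,0,0]],
    [0,[0,0,0],[0,0,0]],
    [0,[0,0,0],[0,0,0]],
    [0,[0,0,0],[0,0,0]],
    [0,[0,0,0],[0,0,0]],
    [0,[0,0,0],[0,0,0]],
    [0,[0,0,0],[0,0,0]],
    [0,[0,0,0],[0,0,0]],
    [0,[0,0,0],[0,0,0]],
    [0,[0,0,0],[0,0,0]],
    [0,[0,0,0],[0,0,0]],
    [0,[0,0,0],[0,0,0]],
    [0,[0,0,0],[0,0,0]],
    [0,[0,0,0],[0,0,0]],
    [0,[0,0,0],[0,0,0]],
    [0,[0,0,0],[0,0,0]],
    [0,[0,0,0],[0,0,0]],
    [0,[0,0,0],[0,0,0]],
    [0,[0,0,0],[0,0,0]],
  ],
)

```text
clock: 4.7
ee_pos: [0.6157, -0.0337, 0.1809]
tool_rot: [-0.001, 0.044, 0.999, -0.003]
contact_force: [0.0, -0.6, -0.1]
grip_width: 0.006
```

```bash
python3 -c "
from h import *
go([.458,-.0245,.173])"
```

```text
4.7 [ 0.6157 -0.0337  0.1809] yaw of tool y 85.0 z [-0.001 -0.006 -1.   ] F [ 0.04 -0.59 -0.07] 0.006215453629483146 shift [ 0.1578 -0.0047  0.0081]
```

carry_out(
  commands=[
    [0,[0.04,-0.001,0],[0,0,0]],
    [0,[0.04,-0.001,0],[0,0,0]],
    [0,[0.04,-0.001,0],[0,0,0]],
    [0,[0.038,-0.001,0],[0,0,0]],
    [0,[0,0,0],[0,0,0]],
    [0,[0,0,0.03],[0,0,0]],
    [0,[0,0,0.02],[0,0,0]],
    [0,[0,0,0],[0,0,0]],
  ],
)

```text
clock: 5.5
ee_pos: [0.4552, -0.024, 0.1301]
tool_rot: [0.002, 0.044, 0.999, -0.003]
contact_force: [0.2, -0.4, -0.6]
grip_width: 0.005
```

```bash
python3 -c "
from h import *
go([.458,-.0245,.097])
a=cv2.resize(optics.camera('scene')[190:310,230:430,::-1],(500,300));b=cv2.resize(optics.camera('side')[160:300,270:410,::-1],(300,300))
cv2.imwrite('pics/c2.png',np.hstack([a,b]))"
```

```text
5.5 [ 0.4552 -0.024   0.1301] yaw of tool y 85.0 z [ 0.005 -0.007 -1.   ] F [ 0.16 -0.41 -0.59] 0.004897808269467522 shift [-0.0026 -0.      0.0331]
```

View pics/c2.png

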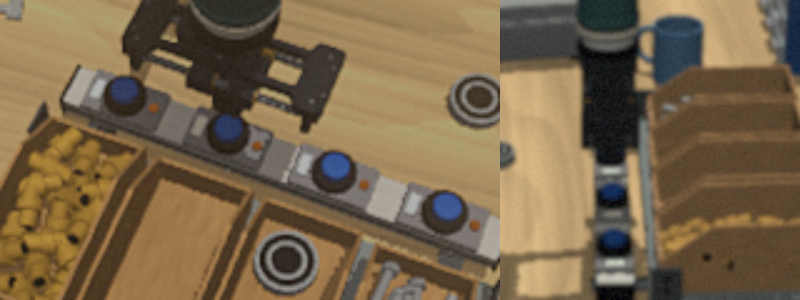

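The fingertips hang in line with the third button, (228,130) in the left crop and just behind (612,190) in the right one. They are 33 mm above the cap, so I lower most of that first.

carry_out(
  commands=[
    [0,[-0.002,0,0.015],[0,0,0]],
    [0,[0,0,0.008],[0,0,0]],
    [0,[0,0,0.003],[0,0,0]],
  ],
)

```text
clock: 5.9
ee_pos: [0.4639, -0.025, 0.1099]
tool_rot: [0.008, 0.044, 0.999, -0.004]
contact_force: [0.7, -0.3, 1.1]
grip_width: 0.003
```

```bash
python3 -c "
from h import *
go([.458,-.0245,.091])"
```

```text
5.9 [ 0.4639 -0.025   0.1099] yaw of tool y 85.0 z [ 0.015 -0.008 -1.   ] F [ 0.72 -0.26  1.09] 0.0034780453979054034 shift [0.0063 0.0001 0.0188]
```

carry_out(
  commands=[
    [0,[0.006,0,0.006],[0,0.9,0]],
    [0,[0,0,0.005],[0,0,0]],
    [0,[0,0,0.005],[0,0,0]],
    [0,[0,0,0.005],[0,0,0]],
  ],
)

```text
clock: 6.3
ee_pos: [0.4598, -0.0247, 0.0907]
tool_rot: [0.001, 0.044, 0.999, -0.003]
contact_force: [-13.1, 1.8, 45.6]
grip_width: 0.007
```

```bash
python3 -c "
from h import *
go([.458,-.0245,.091])"
```

```text
6.3 [ 0.4598 -0.0247  0.0907] yaw of tool y 85.0 z [ 0.002 -0.007 -1.   ] F [-13.14   1.83  45.65] 0.0069241681844187004 shift [ 0.0018  0.     -0.0003]
```

The button is bottomed: the tips are at 0.074 m with a 46 N reaction. I release and rise.

carry_out(
  commands=[
    [0,[0,0,0],[0,0,0]],
    [0,[0,0,-0.02],[0,0,0]],
    [0,[0,0,-0.03],[0,0,0]],
    [0,[0,0,-0.04],[0,0,0]],
    [0,[0,0,-0.04],[0,0,0]],
    [0,[0.04,0,-0.02],[0,0,0]],
    [0,[0,0,0],[0,0,0]],
    [0,[0,0,0],[0,0,0]],
  ],
)

```text
clock: 7.1
ee_pos: [0.4185, -0.0202, 0.2461]
tool_rot: [0.001, 0.044, 0.999, -0.003]
contact_force: [0.3, 0.2, -0.0]
grip_width: 0.005
```

```bash
python3 -c "
from h import *
go([.458,-.0245,.091])
im=optics.camera('scene');i0=cv2.imread('pics/scene0.png')[:,:,::-1]
for n,x in(('before',i0),('now',im)): print(n,[(c.round(1),a) for c,a in blobs(x.copy(),255,210,435,295)])
s=optics.camera('side'); print([(c.round(1),a) for c,a in blobs(s,305,200,335,285)])
a=cv2.resize(im[190:410,190:460,::-1],(500,407));b=cv2.resize(s[160:320,290:400,::-1],(280,407))
cv2.imwrite('pics/c3.png',np.hstack([a,b]))"
```

```text
7.1 [ 0.4185 -0.0202  0.2461] yaw of tool y 85.0 z [ 0.001 -0.007 -1.   ] F [ 0.26  0.19 -0.01] 0.005402317247574809 shift [-0.0394  0.0002  0.1552]
before [(array([279.4, 225. ]), np.int32(77)), (array([321.1, 240.2]), np.int32(86)), (array([364.1, 255.8]), np.int32(90)), (array([408.8, 272.1]), np.int32(91))]
now [(array([321.1, 240.5]), np.int32(84)), (array([364. , 255.9]), np.int32(93)), (array([408.8, 272.1]), np.int32(90))]
[(array([320.2, 212.3]), np.int32(43)), (array([321.1, 229.7]), np.int32(47)), (array([322. , 249.1]), np.int32(57)), (array([322.9, 271.1]), np.int32(69))]
```

View pics/c3.png

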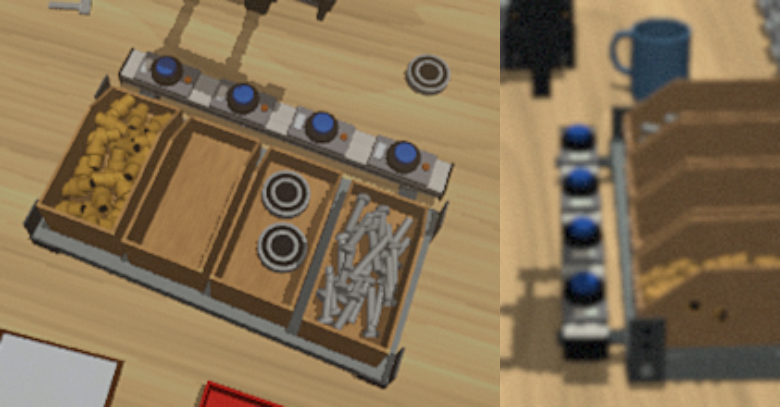

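The button is back up (scene (321,240.5), was (321,240.2)), the bins look unmoved, and the gripper is clear. In the scene view the first button's blob now falls under a shadow, but the side view shows it unchanged.

```bash
python3 -c "
from station import ticket
print(ticket.job_done())"
```

```text
the job is handed in; nothing more can be done
None
```

I did the point-and-check on the empty bin, pressed its call button and handed the job in at about 7.2 s; no verdict was reported. The empty bin was the third from the robot's left.

- **Dwell:** I held the closed fingertips about 36–44 mm above the middle of the bin's open top for about 2 s. The arm drifted up about 8 mm during the hold, well inside the limits, and touched nothing.
- **Press:** I pressed call3 until it bottomed out. The tips were at about 0.074 m and the wrist read about 46 N vertically, more than the button needed but far below the 120 N wrist limit. It sits close to the 40 N limit on the arm or gripper body pressing on something, but only the fingertips were meant to touch the button.
- **Button back up:** I then rose clear. In the last pictures call3 is within 0.3 px of its starting position.
- **Last checks:** The wrist force was back near zero, and the bins look unmoved in the last picture. I did not measure the bins or the other loose things again.
- **One disagreement:** The scene camera's colour check missed the rightmost button (call4) in the final picture, probably because of the gripper's shadow. The side camera showed all four buttons unchanged.

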